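Zero the length counter

ROBOT

A 6-joint arm with a two-finger parallel gripper is mounted at the origin on the work surface. World frame = base frame: x ahead of the robot, y to its left, z up, the work surface at z = 0. Lengths are in m, angles in rad, forces in N, time in s.
With the tool pointing down it reaches from about 0.425 to 0.95 m from the base axis. Payload 3.5 kg.
Tool frame: the origin (TCP) lies between the finger pads; the fingertips stand 22 mm ahead of it and the grasp point (between the pads) lies 3 mm ahead of it (ctrl.nose_length is the z of the fingertips in the tool frame, in m); z points along the fingers, y is the line along which they close (so a half turn about z gives the same grasp; the last joint's range is limited). The gripper opens to 85 mm and grips with 20 to 120 N. Pads are 22 mm wide; open, the fingers measure 114 mm over their backs; the gripper's body (76 mm by 85 mm) begins 54 mm behind the grasp point. The pads swing forward as they close: fully open they stand 13 mm farther back than shut.
Start: joints at [1.085, 0.286, 1.577, -0, 1.279, -0.15], TCP at [0.222, 0.637, 0.224] pointing down, gripper open.
Joint ranges: [-2.77, 2.77], [-0.9, 2.22], [0.21, 2.48], [-1.53, 4.67], [0.24, 2.81], [-2.84, 2.84]. Speed limits (rad/s): [2.79, 2.79, 3.14, 3.14, 3.14, 3.14].

INTERFACE

Orientations are given as a unit quaternion [x, y, z, w].
In Python, from plant import ctrl gives the robot as it stands. The module is installed in compiled form; this text tells all that it offers.
- The arm moves only by the tool send_rows, never from a script. Its argument "rows" is text: rows parted by semicolons, each of 7 numbers parted by spaces: the turn, a rotation vector about the tool's x, y, z in fractions of the full range, 1 being 180 degrees, then the shift along the tool's x, y, z in a scale on which 1.0 is 1 m, then the opening, from -1 (shut) to 1 (fully open). A call has 1 to 8 rows; each row is the pose to reach, as a shift and turn from the pose commanded when the call began, along the tool's axes at that moment; what a row does not reach only later rows make up. A row lasts 1/8 s, in which the tool goes at most 62.5 mm and 10.7 degrees, less where a joint would pass 70% of its speed; a pose out of reach is approached as far as the arm can. A call with a gripper value outside its range is refused whole. The fingers move at their own pace and stop on an object; "grip_force" is the grip in N (left out, the last holds). Time passes only in rows, so rows that repeat a pose let the fingers close. It gives the time, the measured TCP pose, the force, the opening and the grip force at its end, in the units of the state.
- ctrl.get_state(): the state, without advancing time (a new reading comes with each control period).
- ctrl.read_camera(name): name is "scene" or "side" or "wrist"; returns a dict with "color" (420x560x3 uint8, red, green, blue), "fx", "fy", "cx", "cy" (pixels), "extrinsics" (4x4, takes a point from world to camera coordinates). Camera axes: x right, y down, z forward; pixel columns grow to the right and rows downward; lengths in m; the calibration is good to about 2 mm. A picture is of the moment at which its call begins. There is no depth.
- ctrl.sign_off(): hands the job in; it is judged then, once.
Trained networks look in a picture, given as the dict that the camera call returned (one of the last four; its "shot" number tells which), for a name from the list of things; names that differ only in an ending like _2 or _b are one class to them, and where a whole thing is asked for, a point or a joint stands for the part that bears it (a point fixed in the world has none). Each returns a list of dicts, best first, with "p" (0 to 1); they miss things now and then, are a little off and sometimes report something else, mostly with a low value. They report only what shows in the picture. A call takes as long as a camera call.
- ctrl.look_for(picture, target): "position" ([x, y, z] in m, in the coordinates of the camera as it stood for that picture, good to about 4 mm: the middle of the surface that is visible of it).
The state is a dict: "time": time; "qpos": joint angles; "dq": joint speeds; "joint_efforts": joint torques, N m; "eef_pos": TCP position; "tcp_rot": TCP orientation; "contact_force": force on the tool from outside, world axes, zero at the start; "wrist_torque": the same for the moment, N m; "opening": opening from 0.0 (shut) to 1.0 (fully open); "finger_force": force on a finger pad.
Only numpy, scipy, OpenCV 4.12 (cv2) and the standard library are available. Lean on these libraries where they do the work, as an engineer would, in place of code of your own. Each camera call takes 0.05 s, during which the arm holds its last target. There are 200 camera calls.

TASK

Reset the blue length counter for the next job: push its three-spoked wheel round clockwise, seen from above, until it clicks past its spring detent and comes up solid against the hidden zero stop, with the red-ended spoke somewhere over the red arc. Keep pressing it against the stop with some 15 N for a full second so that the counter clears, never jamming the fingers hard against the counter; then let go so that it stays there, and leave everything around it where it is.

Things in the scene. Friction and masses are not known exactly. Their poses are not given: they have to be found in the camera images.
- counter: Length counter: blue case 220 mm (x) by 170 mm (y), top face 60 mm above the table, screwed down; origin at the centre of its underside. On top, at x = +10 mm, y = 0, a three-spoked reset wheel turns about the vertical. Rollers stick out 24 mm from its +y side, below 62 mm height. Under the wheel, a round aluminium cover of radius 56 mm, top at 73 mm.
- hood (a point): Middle of the front lower edge of the grey display hood. The hood covers all of the case's x < -26 mm, over the full width, from 105 to 131 mm above the table, on walls down to the case. Spokes pass beneath it, a finger cannot: the wheel must be pushed in several strokes on the open +x side.
- wheel_axis (a point): Point on the wheel's axis at mid height of the spokes (90 mm above the table). Three spokes, straight bars 14 mm wide, 82 to 98 mm above the table, 120 degrees apart: two black ones reach 62 mm from the axis, the red-ended one 80 mm. Hub radius 18 mm, top at 101 mm. A disc of radius 36 mm fills 73 to 81 mm height under the spokes; farther out it is open between the spokes down to the cover.
- red_tip (a point): Outer end of the red-ended spoke, on its centre line, 80 mm from the axis, at mid height of the spoke. At the zero stop this spoke points somewhere over the red arc painted on the case, -60 to -20 degrees from the case's +x (clockwise from above); exactly where can only be felt, as the stop is under the aluminium cover and set anew each time.
- wheel (a joint): Wheel angle, rad, growing anticlockwise from above; start 2.4 to 4.7. Red spoke's direction in the case frame: this minus 0.698. The rigid hidden zero stop lies between -0.35 and 0.35. Friction about 1 N at 46 mm radius. From 0.3 to 0.08 rad before the stop a spring detent resists with up to 13 N (at 46 mm) and pushes back if let go; past it the wheel snaps onto the stop and is held.
- tray: Plywood sorting tray with hardware, 220 x 200 x 50 mm tall, fixed; origin at the centre of its underside; a bystander.
- tin_large: teal paint tin, 100 dia x 130 mm tall; origin at the centre of its underside; a loose bystander.
- tin_small: teal paint tin, 84 dia x 100 mm tall; origin at the centre of its underside; a loose bystander.
- bucket: white plastic bucket, 120 mm across the rim, 130 mm tall; origin at the centre of its underside; a loose bystander.
- jar: green jar with red cap, 66 dia x 90 mm tall; origin at the centre of its underside; a loose bystander.
- funnel: steel cone, 90 dia at the foot, 150 mm tall; origin at the centre of its underside; a loose bystander.
- carton: cardboard box 100 x 140 x 70 mm tall; origin at the centre of its underside; a loose bystander.
- glue: white glue bottle with orange cap, 36 dia x 70 mm tall; origin at the centre of its underside; a loose bystander.
- driver: screwdriver with yellow handle, 190 mm long, lying flat; a loose bystander.

How it is judged:
On the way:
1. the wheel is against its zero stop and the fingers keep pressing it there with more than 6 N (contact force between carrier_c0 and wheel_c5 above 1 N and contact force between the fingers and counter above 6 N and value of joint wheel below 0.45 rad), for 0.5 s.
At the end, for the whole second after the job is handed in: The wheel is at rest past its detent, its inner dog (wheel_c5) still touching the hidden zero stop pin (carrier_c0) (contact over 0.3 N, kept up by the detent's spring), the red-ended spoke over the red arc (contact force between carrier_c0 and wheel_c5 above 0.3 N and value of joint wheel below 0.45 rad and velocity of joint wheel between -0.05 and 0.05 rad/s).
It fails at once if the robot presses on the counter, its wheel included, with more than 40 N (contact force between any of the arm, the fingers and counter above 40 N).
It fails at once if a bystander is moved by more than 25 mm (distance of any of tin_large, tin_small, bucket, jar, funnel, carton, glue, driver from where it was at the start of the episode above 0.025 m).
It also fails if it takes over 58 s, if anything falls off the work surface, if the arm or the gripper's body presses on something with over 40 N, if the wrist force passes 120 N, or if a joint passes its speed limit or range.

## Working session

There is one attempt and no reset: what is moved stays moved. The work goes in short steps, Python scripts to look and compute and a tool call to move; the robot and the scene stay as the last step left them, time stands still between calls to the robot, and variables do not carry over. Pictures are saved under pics/ and viewed, at most 13 in all, crops included, and the job is handed in when it is done.

Besides the shell and the picture viewer there is one more tool, called after "Call:" as name(argument=value, ...) on one line, values as JSON. send_rows: Moves the arm, as the interface text tells. Its arguments: {"type":"object","properties":{"rows":{"type":"string"},"grip_force":{"type":"number"}},"required":["rows"]}

```bash
mkdir -p pics
cat > h.py <<'E'
import numpy as np, cv2
from plant import ctrl
def look(cam,names,save=None):
    p=ctrl.read_camera(cam)
    if save: cv2.imwrite('pics/'+save,p['color'][:,:,::-1])
    E=np.array(p['extrinsics']);Ei=np.linalg.inv(E)
    for n in names:
        for r in ctrl.look_for(p,n)[:2]:
            c=np.array(r['position']); w=Ei@np.r_[c,1]
            print(cam,n,round(r['p'],2),w[:3].round(4),'px',int(p['fx']*c[0]/c[2]+p['cx']),int(p['fy']*c[1]/c[2]+p['cy']))
    return p
E
python3 - <<'E'
from h import *
for c in ('scene','side'):
    p=look(c,['counter','hood','wheel_axis','red_tip','wheel','tray','tin_large','tin_small','bucket','jar','funnel','carton','glue','driver'],c+'0.png')
    E=np.array(p['extrinsics']);print(p['fx'],p['cx'],p['cy'],np.linalg.inv(E).round(3).tolist())
s=ctrl.get_state();print(s)
E
```

```text
scene counter 0.86 [ 0.5427 -0.1645  0.0598] px 234 192
scene hood 0.7 [ 0.537  -0.1591  0.0672] px 237 189
scene hood 0.58 [0.553  0.2099 0.0241] px 347 241
scene wheel_axis 0.63 [ 0.5563 -0.1972  0.0927] px 222 183
scene red_tip 0.72 [ 0.5589 -0.2015  0.0881] px 221 184
scene wheel 0.98 [ 0.5581 -0.2038  0.0939] px 220 182
scene wheel 0.65 [0.5529 0.21   0.0238] px 347 241
scene tray 0.68 [0.5502 0.2067 0.0235] px 346 241
scene tin_large 0.84 [0.8029 0.0345 0.1218] px 246 253
scene tin_small 0.55 [0.7725 0.1898 0.0913] px 310 276
scene bucket 0.62 [ 0.7747 -0.1729  0.098 ] px 184 226
scene bucket 0.56 [ 0.4168 -0.4704  0.0582] px 180 149
scene jar 0.67 [0.6444 0.4678 0.0632] px 440 289
scene funnel 0.57 [ 0.64   -0.4519  0.0593] px 141 183
scene funnel 0.57 [0.7739 0.1892 0.0924] px 310 276
scene carton 0.83 [ 0.4163 -0.4704  0.0606] px 180 149
scene glue 0.6 [ 0.4288 -0.0013  0.0368] px 298 193
scene driver 0.76 [0.3575 0.4792 0.0145] px 457 232
393.79074540636145 278.6321721097082 211.0356447835095 [[-0.456, 0.568, -0.685, 1.348], [0.89, 0.297, -0.347, 0.395], [0.007, -0.768, -0.
[... 1047 characters left out ...]
 1.0]]
{'time': 1.5, 'qpos': array([ 1.08500243e+00,  2.86319452e-01,  1.57672374e+00,  2.73473347e-05,
        1.27859219e+00, -1.50042165e-01]), 'dq': array([0.00066456, 0.00030236, 0.00230506, 0.00053532, 0.00018597,
       0.00148665]), 'joint_efforts': array([-8.10274541e-04, -4.05957913e+01, -2.92926550e+01, -2.23850238e-04,
        6.48683290e-04,  1.28920746e-06]), 'eef_pos': array([0.2223806 , 0.63729314, 0.22399901]), 'tcp_rot': array([ 1.67092340e-01,  9.85941251e-01, -1.62035581e-05, -1.91170246e-05]), 'contact_force': array([ 0.68912928,  0.2097969 , -0.16327449]), 'wrist_torque': array([-0.01237003, -0.00571193, -0.00223843]), 'finger_force': 0.0, 'opening': 0.9990932279513597}
```

Run:
```python
import cv2,numpy as np
a=cv2.imread('pics/scene0.png')[110:290,130:330];b=cv2.imread('pics/side0.png')[180:380,200:400]
a=cv2.resize(a,(400,360),interpolation=2);b=cv2.resize(b,(400,400),interpolation=2)
c=np.zeros((400,800,3),np.uint8);c[:360,:400]=a;c[:,400:]=b
cv2.imwrite('pics/c0.png',c)
```

```text
(no output)
```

View pics/scene0.png

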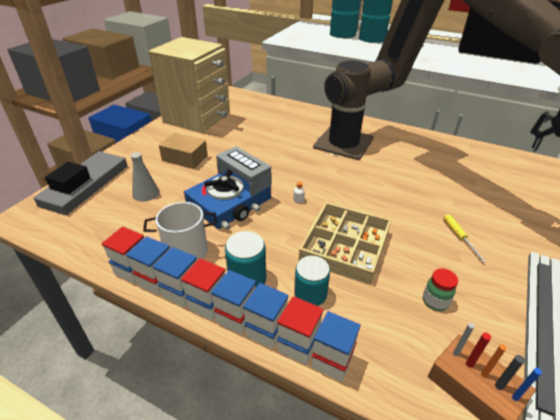

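View pics/c0.png

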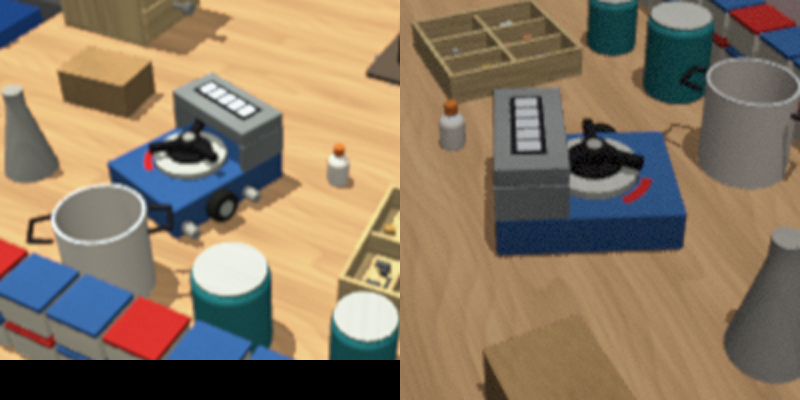

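```bash
cat >> h.py <<'E'
from scipy.spatial.transform import Rotation as R
def rel(pos,yaw_x=None):
    """shift/turn in current tool axes to world TCP pos, tool down with tool x at world angle yaw_x (deg)"""
    s=ctrl.get_state();r=R.from_quat(s['tcp_rot'])
    t=r.inv().apply(np.array(pos)-s['eef_pos'])*1000
    if yaw_x is None: return np.r_[0,0,0,t].round(1)
    a=np.radians(yaw_x);x=np.array([np.cos(a),np.sin(a),0]);z=np.array([0,0,-1.]);T=R.from_matrix(np.c_[x,np.cross(z,x),z])
    return np.r_[np.degrees((r.inv()*T).as_rotvec()),t].round(1)
E
python3 - <<'E'
from h import *
p=ctrl.read_camera('wrist');s=ctrl.get_state()
Ei=np.linalg.inv(p['extrinsics']);r=R.from_quat(s['tcp_rot']).as_matrix()
print('cam pos in tool',r.T@(Ei[:3,3]-s['eef_pos']),'\n',(r.T@Ei[:3,:3]).round(3),p['fx'])
for a in (161,-20,0,-160): print(a,rel([0.48,-0.2,0.33],a))
E
```

```text
cam pos in tool [ 0.06656291  0.00175869 -0.15033752] 
 [[ 0.    -0.964 -0.265]
 [ 1.     0.    -0.001]
 [ 0.001 -0.265  0.964]] 362.3108128294596
161 [-0.000e+00 -0.000e+00 -2.000e-01 -5.191e+02 -7.057e+02 -1.060e+02]
-20 [   0.    -0.  -179.2 -519.1 -705.7 -106. ]
0 [  -0.     0.   160.8 -519.1 -705.7 -106. ]
-160 [   0.    -0.   -39.2 -519.1 -705.7 -106. ]
```

Careful with the scale: shifts go in shares of 1 m and turns go in shares of 180 degrees. That gives: -390 mm is -0.39, -220 mm is -0.22, 80 degrees is 0.4444.

Call:
send_rows(rows="0 0 0.4444 -0.39 -0.22 -0.11 -1;0 0 0.4444 -0.39 -0.22 -0.11 -1;0 0 0.4444 -0.39 -0.22 -0.11 -1;0 0 0.4444 -0.39 -0.22 -0.11 -1;0 0 0.4444 -0.39 -0.22 -0.11 -1;0 0 0.4444 -0.39 -0.22 -0.11 -1;0 0 0.4444 -0.39 -0.22 -0.11 -1;0 0 0.4444 -0.39 -0.22 -0.11 -1")

```text
time: 2.55
eef_pos: [0.5204, 0.2985, 0.3355]
tcp_rot: [0.764, 0.645, 0.001, 0.001]
contact_force: [-0.1, -0.0, 0.4]
opening: -0.002
finger_force: 0.0
```

Run:
```python
from h import *
print(rel([0.52,-0.19,0.33],-20),ctrl.get_state()['qpos'].round(2))
```

```text
[ 1.000e-01 -1.000e-01  1.004e+02 -4.816e+02  8.140e+01  5.300e+00] [ 0.35  0.06  1.64 -0.    1.45  0.52]
```

To row units: -482 mm is -0.482, 81 mm is 0.081, 100 degrees is 0.5556.

Call:
send_rows(rows="0 0 0.4167 -0.482 0.081 0.005 -1;0 0 0.4167 -0.482 0.081 0.005 -1;0 0 0.4167 -0.482 0.081 0.005 -1;0 0 0.4167 -0.482 0.081 0.005 -1;0 0 0.4167 -0.482 0.081 0.005 -1;0 0 0.4167 -0.482 0.081 0.005 -1;0 0 0.4444 -0.482 0.081 0.005 -1;0 0 0.5556 -0.482 0.081 0.005 -1")

```text
time: 3.55
eef_pos: [0.5203, -0.19, 0.3292]
tcp_rot: [0.999, -0.049, 0.0, 0.0]
contact_force: [0.4, 0.6, 0.3]
opening: 0.005
finger_force: 0.0
```

To row units: 18 degrees is 0.1.

Call:
send_rows(rows="0 0 0.1 0 0 0 -1;0 0 0.1 0 0 0 -1;0 0 0.1 0 0 0 -1")

```text
time: 3.92
eef_pos: [0.5206, -0.1879, 0.3291]
tcp_rot: [0.98, -0.2, 0.0, -0.0]
contact_force: [0.7, 0.3, -0.2]
opening: -0.001
finger_force: 0.0
```

Run:
```python
from h import *
print(ctrl.get_state()['qpos'].round(2),ctrl.get_state()['eef_pos'])
p=look('wrist',['counter','hood','wheel_axis','red_tip','bucket'],'w0.png')
np.savez('w0',E=p['extrinsics'],k=[p['fx'],p['fy'],p['cx'],p['cy']])
```

```text
[-0.53 -0.05  1.75  0.    1.44  1.44] [ 0.52060759 -0.18787491  0.32906796]
wrist counter 0.73 [ 0.5318 -0.1989  0.0809] px 287 154
wrist counter 0.58 [ 0.747  -0.0152  0.0677] px 44 32
wrist hood 0.81 [ 0.5336 -0.1957  0.0793] px 284 154
wrist wheel_axis 0.9 [ 0.5521 -0.1975  0.0971] px 279 139
wrist red_tip 0.76 [ 0.5494 -0.1984  0.0967] px 280 141
wrist bucket 0.95 [ 0.7114 -0.1465  0.0509] px 177 16
```

View pics/w0.png

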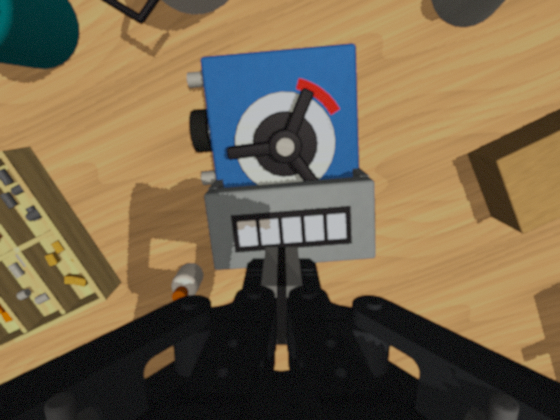

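Run:
```python
from h import *
d=np.load('w0.npz');Ei=np.linalg.inv(d['E']);fx,fy,cx,cy=d['k']
def w(u,v,z):
    r=Ei[:3,:3]@[(u-cx)/fx,(v-cy)/fy,1];return (Ei[:3,3]+r*(z-Ei[2,3])/r[2])[:2]
A=w(202,58,.06);B=w(355,44,.06);h=w(286,146,.101);t1=w(307,92,.098);t2=w(229,153,.098);r3=w(312,180,.098)
L=w(208,180,.131);M=w(374,177,.131)
print(A,B,np.linalg.norm(A-B),'hub',h)
yd=(A-B)/np.linalg.norm(A-B);yaw=np.degrees(np.arctan2(yd[1],yd[0]))-90
print('yaw',yaw)
xd=np.array([yd[1],-yd[0]])
print('axis from edges',(A+B)/2-xd*.1, 'hood front?',w(209,192,.131),w(374,178,.131))
for t in (t1,t2,r3): print(np.linalg.norm(t-h),np.degrees(np.arctan2(*(t-h)[::-1]))-yaw)
```

```text
[ 0.66164801 -0.15349627] [ 0.60990967 -0.31038956] 0.1652039979021972 hub [ 0.54331856 -0.20142294]
yaw -18.250884745475858
axis from edges [ 0.54080941 -0.20062507] hood front? [ 0.53477024 -0.11479795] [ 0.48405776 -0.26934776]
0.05759117842962264 -26.231377504580408
0.060303365634364295 92.39758546524031
0.04604013435883102 -147.34855105782697
```

```bash
cat >> h.py <<'E'
AX=np.array([0.542,-0.201]);YAW=-18.3
def at(phi,z,rho=.05):
    a=np.radians(phi+YAW);return rel([*(AX+rho*np.array([np.cos(a),np.sin(a)])),z],phi+90+YAW)
def where():
    s=ctrl.get_state();d=s['eef_pos'][:2]-AX
    print('rho',np.hypot(*d).round(4),'phi',(np.degrees(np.arctan2(d[1],d[0]))-YAW).round(1),'z',s['eef_pos'][2].round(4),'F tool',R.from_quat(s['tcp_rot']).inv().apply(s['contact_force']).round(1),s['qpos'].round(2))
E
python3 - <<'E'
from h import *
print(at(8,.17),ctrl.nose_length)
E
```

```text
[   0.    -0.  -102.8   73.6   -7.   159.1] 0.022
```

To row units: 159 mm is 0.159, 120 mm is 0.12, -80 degrees is -0.4444.

Call:
send_rows(rows="0 0 -0.4444 0.074 -0.007 0.12 -1;0 0 -0.4444 0.074 -0.007 0.159 -1;0 0 -0.4444 0.074 -0.007 0.159 -1;0 0 -0.4444 0.074 -0.007 0.159 -1;0 0 -0.4444 0.074 -0.007 0.159 -1;0 0 -0.4444 0.074 -0.007 0.159 -1;0 0 -0.4444 0.074 -0.007 0.159 -1;0 0 -0.4444 0.074 -0.007 0.159 -1")

```text
time: 5.22
eef_pos: [0.5916, -0.2102, 0.17]
tcp_rot: [0.879, 0.478, -0.0, 0.0]
contact_force: [1.1, -1.0, -0.6]
opening: 0.003
finger_force: 0.0
```

To row units: -23 degrees is -0.1278.

Call:
send_rows(rows="0 0 -0.1278 0 0 0 -1;0 0 -0.1278 0 0 0 -1;0 0 -0.1278 0 0 0 -1;0 0 -0.1278 0 0 0 -1")

```text
time: 5.72
eef_pos: [0.5915, -0.2103, 0.17]
tcp_rot: [0.768, 0.641, -0.0, 0.0]
contact_force: [0.3, -0.5, -0.0]
opening: -0.001
finger_force: 0.0
```

Run:
```python
from h import *
where(); print(at(8,.107))
look('side',[],'s1.png')
p=look('wrist',[],'w1.png')
a=cv2.imread('pics/s1.png')[180:330,220:370];b=cv2.imread('pics/w1.png')
cv2.imwrite('pics/c1.png',np.hstack([cv2.resize(a,(400,400)),cv2.resize(b,(400,300)) if 0 else cv2.copyMakeBorder(cv2.resize(b,(400,300)),0,100,0,0,0)]))
```

```text
rho 0.0504 phi 7.7 z 0.17 F tool [-0.4  0.4  0. ] [-0.5   0.23  1.74 -0.    1.17 -0.32]
[-0.   0.   0.   0.3 -0.4 63. ]
```

View pics/c1.png

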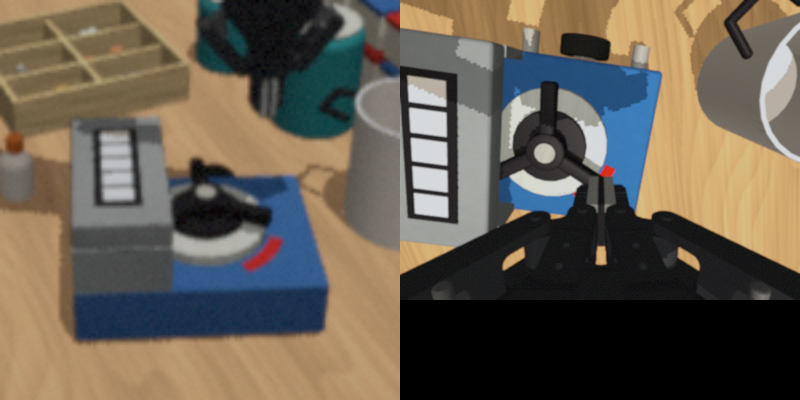

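Run:
```python
from h import *
p=look('wrist',['wheel_axis']);Ei=np.linalg.inv(p['extrinsics'])
def ray(Ei,k,u,v): return Ei[:3,3],Ei[:3,:3]@[(u-k[2])/k[0],(v-k[3])/k[1],1]
def w(u,v,z):
    o,r=ray(Ei,(p['fx'],p['fy'],p['cx'],p['cy']),u,v);return (o+r*(z-o[2])/r[2])[:2]
h=w(144*1.4,153*1.4,.101);t=w(149*1.4,83*1.4,.098);print(h,np.degrees(np.arctan2(*(t-h)[::-1]))-YAW)
d=np.load('w0.npz');a,ra=ray(np.linalg.inv(d['E']),d['k'],286,146);b,rb=ray(Ei,(p['fx'],p['fy'],p['cx'],p['cy']),201.6,214.2)
s=np.linalg.lstsq(np.c_[ra,-rb],b-a,rcond=None)[0];print(a+s[0]*ra,b+s[1]*rb)
```

```text
wrist wheel_axis 0.73 [ 0.5522 -0.1955  0.0976] px 215 203
[ 0.54296017 -0.1998546 ] 91.36055230770545
[ 0.54294593 -0.20131786  0.09744907] [ 0.54199961 -0.20074594  0.0975653 ]
```

To row units: 63 mm is 0.063, 50 mm is 0.05.

Call:
send_rows(rows="0 0 0 0 0 0.03 -1;0 0 0 0 0 0.05 -1;0 0 0 0 0 0.063 -1;0 0 0 0 0 0.063 -1")

```text
time: 6.42
eef_pos: [0.5907, -0.21, 0.1055]
tcp_rot: [0.767, 0.642, -0.001, -0.001]
contact_force: [0.5, 0.4, 0.7]
opening: 0.003
finger_force: 0.0
```

Run:
```python
from h import *
where()
for c in range(8,65,8): print(c,(-50*np.sin(np.radians(c))).round(1),(-50*(1-np.cos(np.radians(c)))).round(1))
```

```text
rho 0.0495 phi 7.8 z 0.1055 F tool [ 0.4  0.4 -0.7] [-0.5   0.3   1.79 -0.    1.06 -0.33]
8 -7.0 -0.5
16 -13.8 -1.9
24 -20.3 -4.3
32 -26.5 -7.6
40 -32.1 -11.7
48 -37.2 -16.5
56 -41.5 -22.0
64 -44.9 -28.1
```

To row units: -45 mm is -0.045, -41.5 mm is -0.0415, 64 degrees is 0.3556.

Call:
send_rows(rows="0 0 0.0444 -0.007 -0.0005 -0.001 -1;0 0 0.0889 -0.014 -0.002 -0.001 -1;0 0 0.1333 -0.0205 -0.0045 -0.001 -1;0 0 0.1778 -0.0265 -0.0075 -0.001 -1;0 0 0.2222 -0.032 -0.0115 -0.001 -1;0 0 0.2667 -0.037 -0.0165 -0.001 -1;0 0 0.3111 -0.0415 -0.022 -0.001 -1;0 0 0.3556 -0.045 -0.028 -0.001 -1")

```text
time: 7.42
eef_pos: [0.5565, -0.2504, 0.1095]
tcp_rot: [0.991, 0.135, 0.001, 0.001]
contact_force: [0.5, 0.2, 0.2]
opening: 0.001
finger_force: 0.0
```

Run:
```python
from h import *
where()
look('wrist',[],'w2.png')
```

```text
rho 0.0515 phi -55.3 z 0.1095 F tool [ 0.6 -0.  -0.2] [-0.59  0.26  1.83  0.    1.05  0.71]
```

View pics/w2.png

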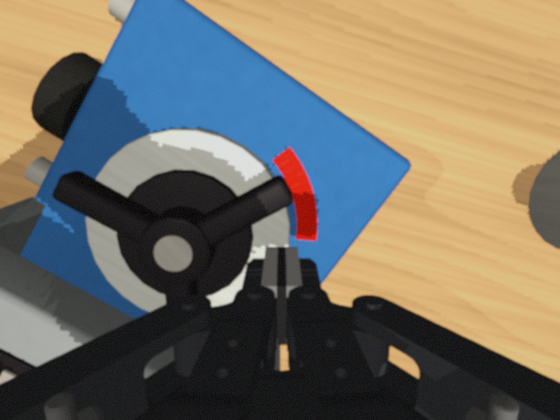

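Run:
```python
from h import *
p=look('wrist',[]);E=np.array(p['extrinsics']);Ei=np.linalg.inv(E)
def px(q):
    c=E@np.r_[q,1];return (p['fx']*c[0]/c[2]+p['cx']).round(),(p['fy']*c[1]/c[2]+p['cy']).round()
def w(u,v,z):
    o=Ei[:3,3];r=Ei[:3,:3]@[(u-p['cx'])/p['fx'],(v-p['cy'])/p['fy'],1];return (o+r*(z-o[2])/r[2])[:2]
for n,u in (('a',(285,190)),('b',(62,183))):
    d=w(*u,.095)-AX;print(n,np.hypot(*d),np.degrees(np.arctan2(d[1],d[0]))-YAW)
print('hub',px([*AX,.101]))
s=ctrl.get_state();print('tip',px(s['eef_pos']+R.from_quat(s['tcp_rot']).apply([0,0,.022])))
for f in (-20,-60):
    a=np.radians(f+YAW);print(f,px([*(AX+.078*np.array([np.cos(a),np.sin(a)])),.06]))
```

```text
a 0.06026189047071767 -26.300427632734785
b 0.061145747290653904 90.39818828499199
hub (np.float64(174.0), np.float64(255.0))
tip (np.float64(283.0), np.float64(243.0))
-20 (np.float64(304.0), np.float64(147.0))
-60 (np.float64(328.0), np.float64(235.0))
```

Run:
```python
from h import *
look('side',[],'s3.png');look('scene',[],'c3.png')
a=cv2.imread('pics/s3.png')[200:320,240:360];b=cv2.imread('pics/c3.png')[130:230,170:270]
cv2.imwrite('pics/d3.png',np.hstack([cv2.resize(a,(400,400),interpolation=2),cv2.resize(b,(400,400),interpolation=2)]))
```

```text
(no output)
```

View pics/d3.png

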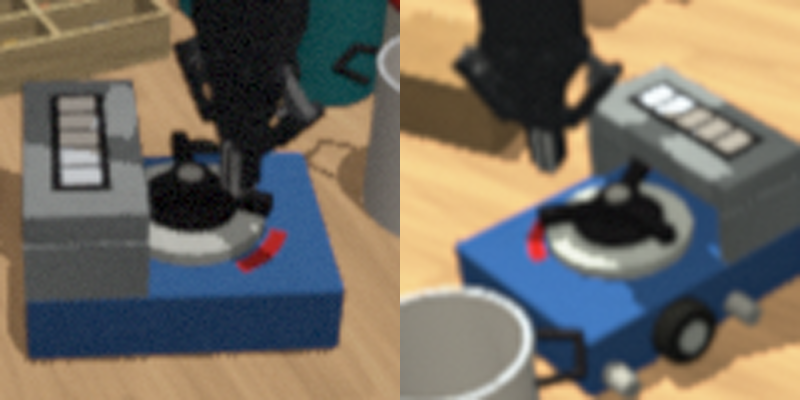

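Run:
```python
from h import *
def ray(c,u,v):
    p=ctrl.read_camera(c);Ei=np.linalg.inv(p['extrinsics']);return Ei[:3,3],Ei[:3,:3]@[(u-p['cx'])/p['fx'],(v-p['cy'])/p['fy'],1]
def tri(u1,u2):
    a,ra=ray('side',*u1);b,rb=ray('scene',*u2)
    s=np.linalg.lstsq(np.c_[ra,-rb],b-a,rcond=None)[0];return (a+s[0]*ra).round(4),(b+s[1]*rb).round(4)
print('tip',tri((310.5,258.5),(206.2,172.5)))
# hub: side crop (190,172), scene crop (615,193)
print('hub',tri((240+190*.3,200+172*.3),(170+215/4,130+193/4)))
print(ctrl.get_state()['eef_pos'])
```

```text
tip (array([ 0.5545, -0.2543,  0.1129]), array([ 0.5558, -0.2554,  0.1124]))
hub (array([ 0.5447, -0.2022,  0.1002]), array([ 0.5432, -0.2009,  0.1009]))
[ 0.55625625 -0.24967135  0.10824997]
```

Run:
```python
from h import *
s=ctrl.get_state();r=R.from_quat(s['tcp_rot'])
for c in ('wrist','side','scene'):
    p=ctrl.read_camera(c);E=np.array(p['extrinsics'])
    for z in (-.01,0,.01,.022):
        q=E@np.r_[s['eef_pos']+r.apply([0,0,z]),1];u=p['fx']*q[0]/q[2]+p['cx'];v=p['fy']*q[1]/q[2]+p['cy']
        print(c,z,round(u,1),round(v,1), 'crop',((u-240)/.3,(v-200)/.3) if c=='side' else ((u-170)*4+400,(v-130)*4))
    if c=='wrist': a=p['color'][200:400,200:360,::-1]
    elif c=='side': b=p['color'][190:290,270:350,::-1]
    else: d=p['color'][140:215,170:230,::-1]
cv2.imwrite('pics/d4.png',np.hstack([cv2.resize(x,(266,480) if i==9 else (266,330),interpolation=2) for i,x in enumerate((a,b,d))]))
```

```text
wrist -0.01 283.7 271.9 crop (np.float64(854.8604836150896), np.float64(567.7047782028701))
wrist 0 283.5 262.0 crop (np.float64(854.1630857718303), np.float64(528.1770832845841))
wrist 0.01 283.4 253.3 crop (np.float64(853.5435782459017), np.float64(493.06412054578186))
wrist 0.022 283.2 243.9 crop (np.float64(852.8857653173509), np.float64(455.78005234229954))
side -0.01 310.4 255.3 crop (np.float64(234.6801841875593), np.float64(184.3357574497054))
side 0 310.2 258.8 crop (np.float64(233.9755941749932), np.float64(196.13499421917027))
side 0.01 310.0 262.3 crop (np.float64(233.27840139706666), np.float64(207.81035508719566))
side 0.022 309.7 266.5 crop (np.float64(232.45137142022372), np.float64(221.6600014605162))
scene -0.01 207.5 171.5 crop (np.float64(549.8300083949603), np.float64(165.910681088935))
scene 0 207.8 174.2 crop (np.float64(551.2458977499034), np.float64(176.77542835065015))
scene 0.01 208.2 176.9 crop (np.float64(552.6468393128205), np.float64(187.52547457169646))
scene 0.022 208.6 180.1 crop (np.float64(554.308569292235), np.float64(200.2766660263968))
```

View pics/d4.png

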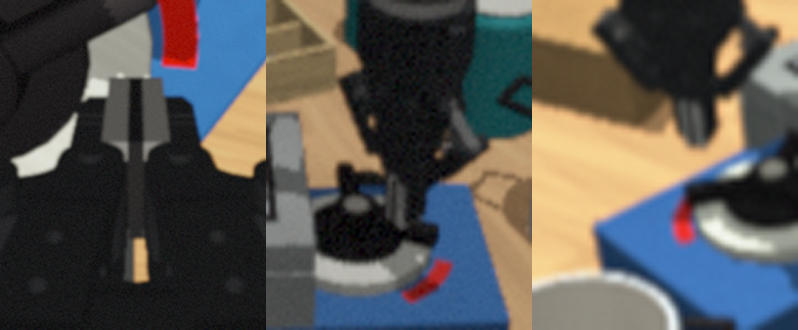

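To row units: 44.5 mm is 0.0445, 43 mm is 0.043, -63 degrees is -0.35.

Call:
send_rows(rows="0 0 -0.0556 0.008 -0.001 -0.012 -1;0 0 -0.1111 0.017 -0.003 -0.012 -1;0 0 -0.1667 0.025 -0.007 -0.012 -1;0 0 -0.2222 0.032 -0.012 -0.012 -1;0 0 -0.2778 0.038 -0.018 -0.012 -1;0 0 -0.3333 0.043 -0.025 -0.012 -1;0 0 -0.35 0.0445 -0.0275 -0.012 -1;0 0 -0.35 0.0445 -0.0275 -0.012 -1")

```text
time: 8.98
eef_pos: [0.5913, -0.2108, 0.1199]
tcp_rot: [0.773, 0.635, -0.0, -0.0]
contact_force: [0.3, -0.3, 0.3]
opening: -0.0
finger_force: 0.0
```

To row units: 24 mm is 0.024, 20 mm is 0.02.

Call:
send_rows(rows="0 0 0 0 0 0.01 -1;0 0 0 0 0 0.02 -1;0 0 0 0 0 0.024 -1;0 0 0 0 0 0.024 -1")

```text
time: 9.48
eef_pos: [0.5908, -0.211, 0.0951]
tcp_rot: [0.773, 0.635, -0.0, -0.001]
contact_force: [-1.1, -0.3, -0.1]
opening: 0.002
finger_force: 0.0
```

Run:
```python
from h import *
where()
```

```text
rho 0.0498 phi 6.7 z 0.0951 F tool [-0.5 -1.   0.1] [-0.5   0.32  1.79  0.    1.04 -0.31]
```

To row units: 3 mm is 0.003.

Call:
send_rows(rows="0 0 0 0 0 0.003 -1;0 0 0 0 0 0.003 -1")

```text
time: 9.72
eef_pos: [0.5913, -0.2111, 0.093]
tcp_rot: [0.773, 0.635, -0.0, 0.0]
contact_force: [0.7, -0.2, 0.3]
opening: 0.001
finger_force: 0.0
```

To row units: 3 mm is 0.003.

Call:
send_rows(rows="0 0 0 0 0 0.003 -1;0 0 0 0 0 0.003 -1")

```text
time: 9.98
eef_pos: [0.5911, -0.211, 0.0897]
tcp_rot: [0.773, 0.635, -0.0, -0.0]
contact_force: [-0.4, 0.6, 0.3]
opening: 0.001
finger_force: 0.0
```

To row units: 3 mm is 0.003.

Call:
send_rows(rows="0 0 0 0 0 0.003 -1;0 0 0 0 0 0.003 -1")

```text
time: 10.22
eef_pos: [0.591, -0.211, 0.0866]
tcp_rot: [0.773, 0.635, -0.0, -0.0]
contact_force: [0.8, -0.8, 0.0]
opening: -0.001
finger_force: 0.0
```

To row units: -20.5 mm is -0.0205, -15.5 mm is -0.0155, 24 degrees is 0.1333.

Call:
send_rows(rows="0 0 0.0333 -0.005 -0.0005 0.001 -1;0 0 0.0667 -0.0105 -0.001 0.001 -1;0 0 0.1 -0.0155 -0.0025 0.001 -1;0 0 0.1333 -0.0205 -0.0045 0.001 -1")

```text
time: 10.72
eef_pos: [0.583, -0.2302, 0.086]
tcp_rot: [0.889, 0.459, 0.0, -0.0]
contact_force: [0.4, -0.1, 0.4]
opening: -0.002
finger_force: 0.5
```

Run:
```python
from h import *
where()
p=look('wrist',[],'w5.png')
cv2.imwrite('pics/w5c.png',cv2.imread('pics/w5.png')[100:320,80:400])
```

```text
rho 0.0504 phi -17.1 z 0.086 F tool [ 0.2  0.4 -0.4] [-0.54  0.33  1.8   0.    1.02  0.08]
```

View pics/w5c.png

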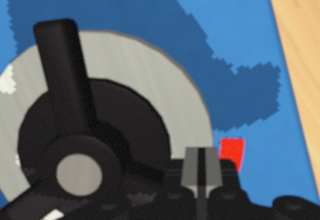

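```bash
cat >> h.py <<'E'
def ang(u,v,z=.097):
    p=ctrl.read_camera('wrist');Ei=np.linalg.inv(p['extrinsics']);o=Ei[:3,3];r=Ei[:3,:3]@[(u-p['cx'])/p['fx'],(v-p['cy'])/p['fy'],1]
    d=(o+r*(z-o[2])/r[2])[:2]-AX;print('spoke r',np.hypot(*d).round(3),'angle',(np.degrees(np.arctan2(d[1],d[0]))-YAW).round(1))
E
python3 - <<'E'
from h import *
ang(132,122)
E
```

```text
spoke r 0.062 angle 78.0
```

To row units: -37 mm is -0.037, -33.5 mm is -0.0335, 48 degrees is 0.2667.

Call:
send_rows(rows="0 0 0.0333 -0.005 -0.0005 0 -1;0 0 0.0667 -0.0105 -0.001 0 -1;0 0 0.1 -0.0155 -0.0025 0 -1;0 0 0.1333 -0.0205 -0.0045 0 -1;0 0 0.1667 -0.025 -0.0065 0 -1;0 0 0.2 -0.0295 -0.0095 0 -1;0 0 0.2333 -0.0335 -0.013 0 -1;0 0 0.2667 -0.037 -0.0165 0 -1")

```text
time: 11.82
eef_pos: [0.5484, -0.2511, 0.0862]
tcp_rot: [0.998, 0.059, 0.001, 0.0]
contact_force: [0.7, -0.0, 0.3]
opening: 0.003
finger_force: 0.5
```

Run:
```python
from h import *
where();print(at(62,.12))
```

```text
rho 0.0505 phi -64.5 z 0.0862 F tool [ 0.7  0.1 -0.3] [-0.6   0.28  1.86  0.    1.01  0.86]
[ 1.00e-01 -0.00e+00 -1.27e+02  3.95e+01 -8.05e+01 -3.38e+01]
```

To row units: -80 mm is -0.08, -60 mm is -0.06, -70 degrees is -0.3889.

Call:
send_rows(rows="0 0 0 0.003 0 -0.02 -1;0 0 -0.0556 0.01 -0.005 -0.038 -1;0 0 -0.1111 0.02 -0.02 -0.038 -1;0 0 -0.1667 0.03 -0.04 -0.038 -1;0 0 -0.2222 0.04 -0.06 -0.038 -1;0 0 -0.2778 0.04 -0.08 -0.038 -1;0 0 -0.3333 0.04 -0.08 -0.038 -1;0 0 -0.3889 0.04 -0.08 -0.038 -1")

```text
time: 12.82
eef_pos: [0.5793, -0.1666, 0.126]
tcp_rot: [0.781, 0.625, 0.0, 0.001]
contact_force: [-0.1, 0.3, -1.3]
opening: -0.001
finger_force: 0.0
```

To row units: -57 degrees is -0.3167.

Call:
send_rows(rows="0 0 -0.0556 0 0 0 -1;0 0 -0.1111 0 0 0 -1;0 0 -0.1667 0 0 0 -1;0 0 -0.2222 0 0 0 -1;0 0 -0.2778 0 0 0 -1;0 0 -0.3167 0 0 0 -1;0 0 -0.3167 0 0 0 -1")

```text
time: 13.7
eef_pos: [0.5792, -0.167, 0.1257]
tcp_rot: [0.392, 0.92, -0.0, 0.001]
contact_force: [0.7, -0.2, -0.2]
opening: -0.001
finger_force: 0.0
```

Run:
```python
from h import *
where();print(at(62,.086))
p=look('wrist',[],'w6.png')
b=cv2.imread('pics/s3.png')
cv2.imwrite('pics/w6c.png',cv2.imread('pics/w6.png')[60:340,60:400])
```

```text
rho 0.0504 phi 60.7 z 0.1257 F tool [-0.7  0.4  0.2] [-0.45  0.23  1.84 -0.    1.07 -1.21]
[ 0.   0.1  0.2  1.2 -0.4 39.7]
```

View pics/w6c.png

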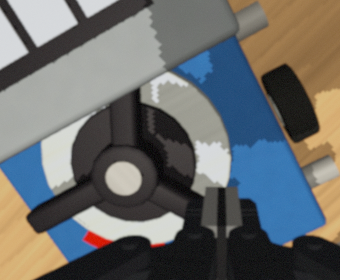

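Run:
```python
from h import *
ang(93,280)
```

```text
spoke r 0.056 angle -90.8
```

To row units: 32 mm is 0.032, 20 mm is 0.02.

Call:
send_rows(rows="0 0 0 0.001 0 0.02 -1;0 0 0 0.002 0 0.032 -1;0 0 0 0.002 0 0.032 -1")

```text
time: 14.18
eef_pos: [0.5753, -0.1647, 0.0894]
tcp_rot: [0.392, 0.92, 0.0, -0.002]
contact_force: [-0.1, 0.4, 0.5]
opening: -0.003
finger_force: 0.0
```

To row units: 8 mm is 0.008, 5 mm is 0.005.

Call:
send_rows(rows="0 0 0 0 0 0.005 -1;0 0 0 0 0 0.008 -1;0 0 0 0 0 0.008 -1")

```text
time: 14.55
eef_pos: [0.5769, -0.1655, 0.084]
tcp_rot: [0.392, 0.92, 0.0, -0.0]
contact_force: [0.7, -0.5, 0.7]
opening: 0.0
finger_force: 0.0
```

To row units: -44.5 mm is -0.0445, -41 mm is -0.041, 63 degrees is 0.35.

Call:
send_rows(rows="0 0 0.0389 -0.006 -0.0005 -0.001 -1;0 0 0.0833 -0.013 -0.0015 -0.001 -1;0 0 0.1278 -0.0195 -0.004 -0.001 -1;0 0 0.1722 -0.026 -0.007 -0.001 -1;0 0 0.2167 -0.0315 -0.011 -0.001 -1;0 0 0.2611 -0.0365 -0.016 -0.001 -1;0 0 0.3056 -0.041 -0.0215 -0.001 -1;0 0 0.35 -0.0445 -0.0275 -0.001 -1")

```text
time: 15.55
eef_pos: [0.5888, -0.2169, 0.0856]
tcp_rot: [0.816, 0.577, 0.001, 0.001]
contact_force: [2.2, 0.6, -0.3]
opening: 0.001
finger_force: 0.7
```

Run:
```python
from h import *
where();print(at(-62,.086))
```

```text
rho 0.0494 phi -0.4 z 0.0856 F tool [1.3 1.9 0.3] [-0.51  0.33  1.8   0.    1.02 -0.18]
[  0.1  -0.1  60.8 -44.3 -25.   -0.5]
```

To row units: -43.5 mm is -0.0435, -40 mm is -0.04, 60 degrees is 0.3333.

Call:
send_rows(rows="0 0 0.0389 -0.006 -0.0005 0 -1;0 0 0.0833 -0.013 -0.0015 0 -1;0 0 0.1278 -0.0195 -0.004 0 -1;0 0 0.1722 -0.026 -0.007 0 -1;0 0 0.2111 -0.031 -0.0105 0 -1;0 0 0.2556 -0.036 -0.0155 0 -1;0 0 0.2944 -0.04 -0.02 0 -1;0 0 0.3333 -0.0435 -0.025 0 -1")

```text
time: 16.55
eef_pos: [0.5504, -0.2497, 0.0856]
tcp_rot: [0.996, 0.092, 0.001, 0.0]
contact_force: [1.0, 0.3, -0.2]
opening: 0.003
finger_force: 0.5
```

Run:
```python
from h import *
where();print(at(68,.125))
```

```text
rho 0.0494 phi -61.9 z 0.0856 F tool [ 1.  -0.1  0.2] [-0.59  0.28  1.85  0.    1.    0.79]
[ 1.000e-01 -0.000e+00 -1.291e+02  3.950e+01 -8.090e+01 -3.940e+01]
```

To row units: -81 mm is -0.081, -60 mm is -0.06, -70 degrees is -0.3889.

Call:
send_rows(rows="0 0 0 0.003 0 -0.02 -1;0 0 -0.0556 0.01 -0.005 -0.039 -1;0 0 -0.1111 0.02 -0.02 -0.039 -1;0 0 -0.1667 0.03 -0.04 -0.039 -1;0 0 -0.2222 0.04 -0.06 -0.039 -1;0 0 -0.2778 0.04 -0.081 -0.039 -1;0 0 -0.3333 0.04 -0.081 -0.039 -1;0 0 -0.3889 0.04 -0.081 -0.039 -1")

```text
time: 17.55
eef_pos: [0.5751, -0.1622, 0.1262]
tcp_rot: [0.758, 0.652, 0.0, 0.001]
contact_force: [-0.4, 0.2, -0.4]
opening: -0.002
finger_force: 0.0
```

To row units: -59 degrees is -0.3278.

Call:
send_rows(rows="0 0 -0.0556 0 0 0 -1;0 0 -0.1111 0 0 0 -1;0 0 -0.1667 0 0 0 -1;0 0 -0.2222 0 0 0 -1;0 0 -0.2778 0 0 0 -1;0 0 -0.3278 0 0 0 -1;0 0 -0.3278 0 0 0 -1")

```text
time: 18.42
eef_pos: [0.575, -0.1627, 0.1258]
tcp_rot: [0.343, 0.939, -0.0, 0.001]
contact_force: [0.6, 0.2, -0.8]
opening: 0.003
finger_force: 0.0
```

Run:
```python
from h import *
where();print(at(68,.086))
p=look('wrist',[],'w7.png')
cv2.imwrite('pics/w7c.png',cv2.imread('pics/w7.png')[60:340,60:400])
```

```text
rho 0.0506 phi 67.6 z 0.1258 F tool [-0.3  0.5  0.8] [-0.45  0.22  1.85 -0.    1.07 -1.31]
[ 0.   0.1  0.1  0.5 -0.6 39.8]
```

View pics/w7c.png

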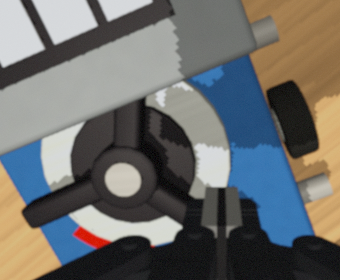

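To row units: 32 mm is 0.032, 20 mm is 0.02.

Call:
send_rows(rows="0 0 0 0 0 0.02 -1;0 0 0 0 0 0.032 -1;0 0 0 0 0 0.032 -1")

```text
time: 18.85
eef_pos: [0.5725, -0.1617, 0.0894]
tcp_rot: [0.344, 0.939, 0.0, -0.002]
contact_force: [0.2, 0.0, 0.5]
opening: 0.0
finger_force: 0.0
```

To row units: 7 mm is 0.007, 5 mm is 0.005.

Call:
send_rows(rows="0 0 0 0 0 0.005 -1;0 0 0 0 0 0.007 -1;0 0 0 0 0 0.007 -1")

```text
time: 19.23
eef_pos: [0.5741, -0.1625, 0.0851]
tcp_rot: [0.344, 0.939, -0.0, 0.0]
contact_force: [-0.0, 0.6, 1.0]
opening: 0.001
finger_force: 0.0
```

To row units: -32 mm is -0.032, -29.5 mm is -0.0295, 40 degrees is 0.2222.

Call:
send_rows(rows="0 0 0.0333 -0.005 -0.0005 0 -1;0 0 0.0667 -0.0105 -0.001 0 -1;0 0 0.1 -0.0155 -0.0025 0 -1;0 0 0.1333 -0.0205 -0.0045 0 -1;0 0 0.1667 -0.025 -0.0065 0 -1;0 0 0.2 -0.0295 -0.0095 0 -1;0 0 0.2222 -0.032 -0.0115 0 -1;0 0 0.2222 -0.032 -0.0115 0 -1")

```text
time: 20.23
eef_pos: [0.5914, -0.192, 0.0855]
tcp_rot: [0.644, 0.765, 0.0, 0.0]
contact_force: [-0.4, 0.5, 0.1]
opening: -0.001
finger_force: 0.1
```

Run:
```python
from h import *
where()
```

```text
rho 0.0502 phi 28.6 z 0.0855 F tool [ 0.6 -0.3 -0.1] [-0.48  0.32  1.81  0.    1.01 -0.65]
```

To row units: -3.5 mm is -0.0035, -1.8 mm is -0.0018, 4 degrees is 0.0222.

Call:
send_rows(rows="0 0 0.0111 -0.0018 0 0 -1;0 0 0.0222 -0.0035 -0.0001 0 -1;0 0 0.0222 -0.0035 -0.0001 0 -1")

```text
time: 20.6
eef_pos: [0.5917, -0.1955, 0.0852]
tcp_rot: [0.67, 0.742, 0.0, 0.0]
contact_force: [0.3, 0.1, 0.3]
opening: 0.0
finger_force: 0.3
```

To row units: -3.5 mm is -0.0035, -1.8 mm is -0.0018, 4 degrees is 0.0222.

Call:
send_rows(rows="0 0 0.0111 -0.0018 0 0 -1;0 0 0.0222 -0.0035 -0.0001 0 -1;0 0 0.0222 -0.0035 -0.0001 0 -1")

```text
time: 20.98
eef_pos: [0.5918, -0.199, 0.085]
tcp_rot: [0.696, 0.718, -0.0, 0.0]
contact_force: [1.1, -0.5, 0.2]
opening: 0.001
finger_force: 0.2
```

To row units: -3.5 mm is -0.0035, -1.8 mm is -0.0018, 4 degrees is 0.0222.

Call:
send_rows(rows="0 0 0.0111 -0.0018 0 0 -1;0 0 0.0222 -0.0035 -0.0001 0 -1;0 0 0.0222 -0.0035 -0.0001 0 -1")

```text
time: 21.35
eef_pos: [0.5918, -0.2025, 0.085]
tcp_rot: [0.721, 0.693, -0.0, -0.0]
contact_force: [0.1, 1.6, 0.4]
opening: -0.002
finger_force: 0.2
```

To row units: -3.5 mm is -0.0035, -1.8 mm is -0.0018, 4 degrees is 0.0222.

Call:
send_rows(rows="0 0 0.0111 -0.0018 0 0 -1;0 0 0.0222 -0.0035 -0.0001 0 -1;0 0 0.0222 -0.0035 -0.0001 0 -1")

```text
time: 21.72
eef_pos: [0.5915, -0.206, 0.085]
tcp_rot: [0.744, 0.668, -0.0, -0.0]
contact_force: [0.4, 0.0, 0.1]
opening: -0.002
finger_force: 0.2
```

Run:
```python
from h import *
where()
```

```text
rho 0.0498 phi 12.5 z 0.085 F tool [ 0.   0.4 -0.1] [-0.5   0.33  1.8  -0.    1.02 -0.39]
```

To row units: -3.5 mm is -0.0035, -1.8 mm is -0.0018, 4 degrees is 0.0222.

Call:
send_rows(rows="0 0 0.0111 -0.0018 0 0 -1;0 0 0.0222 -0.0035 -0.0001 0 -1;0 0 0.0222 -0.0035 -0.0001 0 -1")

```text
time: 22.1
eef_pos: [0.591, -0.2095, 0.085]
tcp_rot: [0.767, 0.641, -0.0, 0.0]
contact_force: [0.5, 1.2, 0.6]
opening: 0.003
finger_force: 0.2
```

To row units: -3.5 mm is -0.0035, -1.8 mm is -0.0018, 4 degrees is 0.0222.

Call:
send_rows(rows="0 0 0.0111 -0.0018 0 0 -1;0 0 0.0222 -0.0035 -0.0001 0 -1;0 0 0.0222 -0.0035 -0.0001 0 -1")

```text
time: 22.48
eef_pos: [0.5903, -0.2129, 0.085]
tcp_rot: [0.789, 0.614, -0.0, 0.0]
contact_force: [1.1, 0.0, -0.1]
opening: 0.0
finger_force: 0.2
```

To row units: -3.5 mm is -0.0035, -1.8 mm is -0.0018, 4 degrees is 0.0222.

Call:
send_rows(rows="0 0 0.0111 -0.0018 0 0 -1;0 0 0.0222 -0.0035 -0.0001 0 -1;0 0 0.0222 -0.0035 -0.0001 0 -1")

```text
time: 22.85
eef_pos: [0.5894, -0.2163, 0.085]
tcp_rot: [0.81, 0.586, -0.0, 0.0]
contact_force: [0.3, 0.5, -0.3]
opening: -0.003
finger_force: 0.2
```

To row units: -2.6 mm is -0.0026, -0.9 mm is -0.0009, 3 degrees is 0.0167.

Call:
send_rows(rows="0 0 0.0056 -0.0009 0 0 -1;0 0 0.0167 -0.0026 -0.0001 0 -1;0 0 0.0167 -0.0026 -0.0001 0 -1")

```text
time: 23.22
eef_pos: [0.5885, -0.2187, 0.085]
tcp_rot: [0.825, 0.565, -0.0, 0.0]
contact_force: [1.4, 0.3, -0.7]
opening: -0.001
finger_force: 0.3
```

Run:
```python
from h import *
where()
```

```text
rho 0.0497 phi -2.6 z 0.085 F tool [0.8 1.2 0.7] [-0.52  0.33  1.79 -0.    1.02 -0.15]
```

To row units: -2.6 mm is -0.0026, -0.9 mm is -0.0009, 3 degrees is 0.0167.

Call:
send_rows(rows="0 0 0.0056 -0.0009 0 0 -1;0 0 0.0167 -0.0026 -0.0001 0 -1;0 0 0.0167 -0.0026 -0.0001 0 -1")

```text
time: 23.6
eef_pos: [0.5875, -0.2211, 0.085]
tcp_rot: [0.84, 0.543, -0.0, 0.0]
contact_force: [0.6, -0.3, 0.1]
opening: -0.002
finger_force: 0.3
```

To row units: -2.6 mm is -0.0026, -0.9 mm is -0.0009, 3 degrees is 0.0167.

Call:
send_rows(rows="0 0 0.0056 -0.0009 0 0 -1;0 0 0.0167 -0.0026 -0.0001 0 -1;0 0 0.0167 -0.0026 -0.0001 0 -1")

```text
time: 23.98
eef_pos: [0.5863, -0.2234, 0.0851]
tcp_rot: [0.854, 0.521, -0.0, 0.0]
contact_force: [0.9, -0.2, -0.0]
opening: 0.001
finger_force: 0.3
```

To row units: -2.6 mm is -0.0026, -0.9 mm is -0.0009, 3 degrees is 0.0167.

Call:
send_rows(rows="0 0 0.0056 -0.0009 0 0 -1;0 0 0.0167 -0.0026 -0.0001 0 -1;0 0 0.0167 -0.0026 -0.0001 0 -1")

```text
time: 24.35
eef_pos: [0.5857, -0.2251, 0.0852]
tcp_rot: [0.867, 0.498, 0.001, 0.0]
contact_force: [4.0, 2.4, -0.1]
opening: -0.003
finger_force: 2.3
```

To row units: -1.7 mm is -0.0017, -0.9 mm is -0.0009, 2 degrees is 0.0111.

Call:
send_rows(rows="0 0 0.0056 -0.0009 0 0 -1;0 0 0.0111 -0.0017 0 0 -1;0 0 0.0111 -0.0017 0 0 -1")

```text
time: 24.72
eef_pos: [0.5853, -0.2259, 0.0852]
tcp_rot: [0.876, 0.483, 0.002, -0.0]
contact_force: [6.3, 2.6, -0.5]
opening: 0.003
finger_force: 3.6
```

To row units: -1.7 mm is -0.0017, -0.9 mm is -0.0009, 2 degrees is 0.0111.

Call:
send_rows(rows="0 0 0.0056 -0.0009 0 0 -1;0 0 0.0111 -0.0017 0 0 -1;0 0 0.0111 -0.0017 0 0 -1")

```text
time: 25.1
eef_pos: [0.5852, -0.2265, 0.0853]
tcp_rot: [0.884, 0.467, 0.003, -0.0]
contact_force: [8.9, 5.4, -1.1]
opening: 0.003
finger_force: 5.1
```

Run:
```python
from h import *
where()
```

```text
rho 0.0502 phi -12.3 z 0.0853 F tool [9.4 4.3 1.2] [-0.53  0.33  1.8   0.01  1.02  0.06]
```

To row units: -1.7 mm is -0.0017, -0.9 mm is -0.0009.

Call:
send_rows(rows="0 0 0 -0.0009 0 0 -1;0 0 0 -0.0017 0 0 -1;0 0 0 -0.0017 0 0 -1")

```text
time: 25.48
eef_pos: [0.5839, -0.228, 0.0852]
tcp_rot: [0.884, 0.468, 0.002, -0.0]
contact_force: [6.7, 6.8, -1.0]
opening: 0.002
finger_force: 4.5
```

To row units: -1.7 mm is -0.0017, -0.9 mm is -0.0009.

Call:
send_rows(rows="0 0 0 -0.0009 0 0 -1;0 0 0 -0.0017 0 0 -1;0 0 0 -0.0017 0 0 -1")

```text
time: 25.85
eef_pos: [0.5822, -0.2298, 0.0851]
tcp_rot: [0.884, 0.468, 0.001, -0.001]
contact_force: [4.6, 4.8, -0.1]
opening: 0.001
finger_force: 3.3
```

Run:
```python
from h import *
where()
```

```text
rho 0.0495 phi -17.3 z 0.0851 F tool [6.5 1.2 0.1] [-0.54  0.32  1.8   0.    1.02  0.06]
```

Call:
send_rows(rows="0 0 0 -0.0009 0 0 -1;0 0 0 -0.0017 -0.0002 0 -1;0 0 0 -0.0017 -0.0002 0 -1")

```text
time: 26.22
eef_pos: [0.5805, -0.2313, 0.085]
tcp_rot: [0.884, 0.468, 0.001, -0.001]
contact_force: [3.4, 4.3, 0.6]
opening: -0.001
finger_force: 2.4
```

To row units: -1.7 mm is -0.0017, -0.9 mm is -0.0009.

Call:
send_rows(rows="0 0 0 -0.0009 0 0 -1;0 0 0 -0.0017 -0.0002 0 -1;0 0 0 -0.0017 -0.0002 0 -1")

```text
time: 26.6
eef_pos: [0.5788, -0.2336, 0.0849]
tcp_rot: [0.884, 0.468, -0.0, -0.0]
contact_force: [1.3, 2.4, -0.5]
opening: 0.001
finger_force: 1.1
```

Run:
```python
from h import *
where()
```

```text
rho 0.0492 phi -23.3 z 0.0849 F tool [ 2.8 -0.3  0.5] [-0.55  0.32  1.8  -0.    1.02  0.05]
```

To row units: -1.7 mm is -0.0017, -0.9 mm is -0.0009.

Call:
send_rows(rows="0 0 0 -0.0009 -0.0002 0 -1;0 0 0 -0.0017 -0.0003 0 -1;0 0 0 -0.0017 -0.0003 0 -1")

```text
time: 26.98
eef_pos: [0.5779, -0.235, 0.0849]
tcp_rot: [0.884, 0.468, 0.0, -0.0]
contact_force: [2.4, 3.4, 0.4]
opening: -0.003
finger_force: 1.5
```

To row units: -1.7 mm is -0.0017, -0.9 mm is -0.0009.

Call:
send_rows(rows="0 0 0 -0.0009 -0.0002 0 -1;0 0 0 -0.0017 -0.0003 0 -1;0 0 0 -0.0017 -0.0003 0 -1")

```text
time: 27.35
eef_pos: [0.5774, -0.2353, 0.085]
tcp_rot: [0.884, 0.468, 0.001, -0.0]
contact_force: [4.2, 6.5, -0.1]
opening: -0.0
finger_force: 3.0
```

Run:
```python
from h import *
where()
```

```text
rho 0.0493 phi -25.7 z 0.085 F tool [ 7.7 -0.2  0.1] [-0.55  0.32  1.81  0.    1.02  0.05]
```

To row units: -1.8 mm is -0.0018, -0.9 mm is -0.0009.

Call:
send_rows(rows="0 0 0 -0.0009 -0.0002 0 -1;0 0 0 -0.0018 -0.0003 0 -1;0 0 0 -0.0018 -0.0003 0 -1")

```text
time: 27.72
eef_pos: [0.577, -0.2356, 0.0851]
tcp_rot: [0.884, 0.468, 0.002, -0.001]
contact_force: [7.2, 9.4, -0.6]
opening: -0.0
finger_force: 4.5
```

To row units: -1.5 mm is -0.0015, -0.8 mm is -0.0008.

Call:
send_rows(rows="0 0 0 -0.0008 -0.0001 0 -1;0 0 0 -0.0015 -0.0002 0 -1;0 0 0 -0.0015 -0.0002 0 -1")

```text
time: 28.1
eef_pos: [0.5766, -0.2358, 0.0851]
tcp_rot: [0.884, 0.467, 0.004, -0.001]
contact_force: [8.0, 10.3, -0.6]
opening: 0.004
finger_force: 5.9
```

Run:
```python
from h import *
where()
```

```text
rho 0.0491 phi -26.8 z 0.0851 F tool [13.   0.8  0.7] [-0.55  0.32  1.81  0.01  1.01  0.04]
```

To row units: -0.8 mm is -0.0008, -0.1 mm is -0.0001.

Call:
send_rows(rows="0 0 0 -0.0008 -0.0001 0 -1;0 0 0 -0.0008 -0.0001 0 -1;0 0 0 -0.0008 -0.0001 0 -1;0 0 0 -0.0008 -0.0001 0 -1;0 0 0 -0.0008 -0.0001 0 -1;0 0 0 -0.0008 -0.0001 0 -1;0 0 0 -0.0008 -0.0001 0 -1;0 0 0 -0.0008 -0.0001 0 -1")

```text
time: 29.1
eef_pos: [0.5765, -0.2359, 0.0851]
tcp_rot: [0.884, 0.467, 0.004, -0.001]
contact_force: [8.9, 11.9, -0.9]
opening: -0.001
finger_force: 6.6
```

Call:
send_rows(rows="0 0 0 0 0 0 -1;0 0 0 0 0 0 -1;0 0 0 0 0 0 -1;0 0 0 0 0 0 -1;0 0 0 0 0 0 -1;0 0 0 0 0 0 -1")

```text
time: 29.85
eef_pos: [0.5765, -0.2359, 0.0851]
tcp_rot: [0.884, 0.467, 0.004, -0.001]
contact_force: [9.4, 10.9, -1.1]
opening: -0.002
finger_force: 6.6
```

Run:
```python
from h import *
where()
```

```text
rho 0.0491 phi -27.0 z 0.0851 F tool [14.4  1.6  1.2] [-0.55  0.32  1.81  0.01  1.01  0.04]
```

To row units: 14 mm is 0.014, 10 mm is 0.01.

Call:
send_rows(rows="0 0 0 0.003 0 0 -1;0 0 0 0.006 0 0 -1;0 0 0 0.01 0 0 -1;0 0 0 0.014 0 0 -1;0 0 0 0.014 0 0 -1")

```text
time: 30.48
eef_pos: [0.5816, -0.228, 0.085]
tcp_rot: [0.884, 0.468, -0.0, 0.0]
contact_force: [1.2, 0.2, -1.5]
opening: -0.001
finger_force: 0.0
```

To row units: -120 mm is -0.12, -100 mm is -0.1.

Call:
send_rows(rows="0 0 0 0 0 -0.03 -1;0 0 0 0 0 -0.07 -1;0 0 0 0.02 0.04 -0.1 -1;0 0 0 0.02 0.06 -0.12 -1;0 0 0 0.02 0.06 -0.12 -1")

```text
time: 31.1
eef_pos: [0.6441, -0.2463, 0.2073]
tcp_rot: [0.884, 0.468, 0.001, 0.002]
contact_force: [-0.4, 0.4, -0.5]
opening: 0.0
finger_force: 0.0
```

Run:
```python
from h import *
where()
p=look('wrist',['red_tip','wheel_axis'],'w9.png')
cv2.imwrite('pics/w9c.png',cv2.imread('pics/w9.png'))
```

```text
rho 0.1117 phi -5.6 z 0.2073 F tool [ 0.1 -0.6  0.5] [-0.51  0.33  1.56 -0.    1.25  0.09]
wrist red_tip 0.57 [ 0.5588 -0.196   0.0969] px 148 208
wrist wheel_axis 0.72 [ 0.561  -0.1958  0.0978] px 149 207
```

View pics/w9c.png

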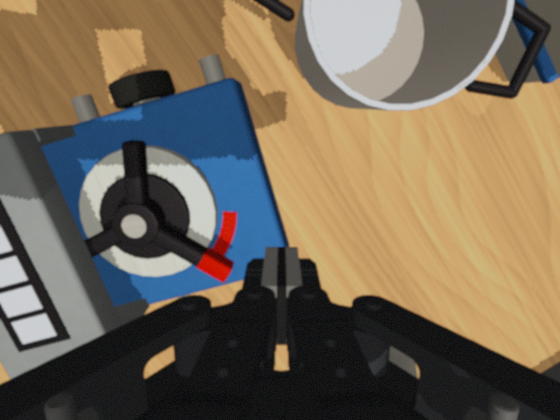

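Run:
```python
from h import *
ang(222,268,.095);ang(134,142,.097)
```

```text
spoke r 0.069 angle -45.4
spoke r 0.063 angle 71.6
```

```bash
python3 -c "
from plant import ctrl
print(ctrl.sign_off())"
```

```text
the job is handed in; nothing more can be done
None
```

The wheel was pushed past its detent onto the zero stop and held there at about 14 N for over a second, then released; it stayed put with the red spoke at about -47°, over the red arc, and the job is handed in.

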